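# Load a counterweight block and hold its cover tucked under the keeper

## Task

Count exactly two of the four steel slugs into the open pocket of the blue counterweight block and leave the other two out. Then lay the aluminium cover over the pocket, square with the block, and slide its plain front edge at least 15 mm under the hinged yellow keeper plate without lifting the keeper. Finish while still holding the cover by its black grip, pressed firmly flat on the block ready for its screws, and leave the spray can, tape roll and wrench where they are.

Things in the scene. Friction and masses are not known exactly. Their poses are not given: they have to be found in the camera images.
- block: blue counterweight block fixed to the bench, 240 (x) x 110 (y) x 45 mm high; origin at the centre of its underside; its x axis points to the keeper end, the way the cover slides in; top face at z = 45 mm
- pocket (a point): centre of the mouth of the block's open pocket, level with the block's top face and 22 mm to -x of the block's centre; the pocket is 100 mm (block x) by 48 mm (block y) and 32 mm deep; both slugs fit in it side by side along block x
- keeper_lip (a point): point on the block's centre line, at the underside of the flat part of the closed keeper where its lap begins (block x = 45 mm, z = 51.5 mm); fixed to the block. From here the closed keeper lies flat, 6.5 mm above the block's top face; ahead of it (to -x) the keeper's front lip is turned up for 12 mm as a lead-in. A steel stop on the block lies 35 mm beyond (+x) this point
- keeper (a joint): yellow keeper plate, 84 mm wide (block y), 4 mm thick, on a free hinge at the block's +x end, 71 mm beyond the lip; 0 = closed (lies down by its own 120 g), positive rad = lifted
- cover: loose aluminium cover strip, 170 (x) x 72 (y) x 4 mm, about 0.2 kg, starting flat on the bench; origin at the centre of its underside; +x is the plain front edge to be tucked; the rear edge (-x) has an upstand 16 mm high overall; black grip bar 44 (x) x 16 (y) mm on top, centred 30 mm to -x of the origin, from 4 to 34 mm above the underside
- cover_edge (a point): middle of the cover's plain front edge, at its underside, 85 mm to +x of the cover's origin
- cover_grip (a point): centre of the top of the cover's black grip bar, 34 mm above the cover's underside
- slug1_center (a point): centre of a loose steel slug, a cylinder 28 mm in diameter and 26 mm high, about 0.125 kg, starting upright on a 3 mm red mat on the bench; the four are alike, about 84 mm apart in a square
- slug2_center (a point): centre of a loose steel slug, a cylinder 28 mm in diameter and 26 mm high, about 0.125 kg, starting upright on a 3 mm red mat on the bench; the four are alike, about 84 mm apart in a square
- slug3_center (a point): centre of a loose steel slug, a cylinder 28 mm in diameter and 26 mm high, about 0.125 kg, starting upright on a 3 mm red mat on the bench; the four are alike, about 84 mm apart in a square
- slug4_center (a point): centre of a loose steel slug, a cylinder 28 mm in diameter and 26 mm high, about 0.125 kg, starting upright on a 3 mm red mat on the bench; the four are alike, about 84 mm apart in a square
- can: red spray can, 60 mm diameter, 140 mm tall, standing; origin at the centre of its underside; leave alone
- tape: yellow roll of tape, 90 mm diameter, 25 mm high, lying flat; origin at the centre of its underside; leave alone
- wrench: steel wrench, 170 mm long, lying on the bench beyond the block; leave alone
Things that resemble listed ones, but are neither listed nor needed, are in the scene too. There is more than one size of the cover; the one meant has the size given above.

How it is judged:
By the outcome, as a careful person would: the job done as asked, in the order asked, and still so for the second after the job is handed in, while the arm keeps its last pose, push and grip.
It also fails if it takes over 67 s, if anything falls off the work surface, if the arm or the gripper's body presses on something with over 40 N, if the wrist force passes 120 N, or if a joint passes its speed limit or range.

## Robot

A 6-joint arm with a two-finger parallel gripper is mounted at the origin on the work surface. World frame = base frame: x ahead of the robot, y to its left, z up, the work surface at z = 0. Lengths are in m, angles in rad, forces in N, time in s.
With the tool pointing down it reaches from about 0.25 to 0.775 m from the base axis. Payload 4 kg.
Tool frame: the origin (TCP) lies midway between the tips of the shut fingers; the grasp point (between the pads) lies behind it (bot.tcp_to_grasp is the z of the grasp point in the tool frame, in m); z points along the fingers, y is the line along which they close (so a half turn about z gives the same grasp; the last joint's range is limited). The gripper opens to 94 mm and grips with 3 to 60 N. Pads are 16 mm wide; open, the fingers measure 119 mm over their backs; the gripper's body (75 mm by 177 mm) begins 78 mm behind the grasp point.
Start: joints at [-1.252, 0.087, 1.371, -0, 1.684, -0.103], TCP at [0.225, -0.502, 0.206] pointing down, gripper open.
Joint ranges: [-3.1, 3.1], [-0.76, 2.03], [0.27, 2.55], [-1.08, 4.22], [0.17, 2.65], [-2.57, 2.57]. Speed limits (rad/s): [2.79, 2.79, 3.14, 3.14, 3.14, 3.14].

## Interface

Orientations are given as a unit quaternion [w, x, y, z].
In Python, from bench import bot gives the robot as it stands.
- The arm moves only by the tool move_arm, never from a script. Its argument "targets" is one flat list of numbers, 6 for each row, row after row: the shift along the tool's x, y, z in cm, then the turn, a rotation vector about the tool's x, y, z in degrees. In form: [dx, dy, dz, ax, ay, az, dx, dy, dz, ax, ay, az, ...]. A call has exactly 10 rows; each row is the pose to reach, as a shift and turn from the pose commanded when the call began, along the tool's axes at that moment; what a row does not reach only later rows make up. A row lasts 1/12 s, in which the tool goes at most 41.7 mm and 7.16 degrees, less where a joint would pass 70% of its speed; a pose out of reach is approached as far as the arm can. A call with a gripper value outside its range is refused whole. "gripper" is the opening, from 0 (shut) to 1 (fully open), set as the call begins (left out, the last holds). The fingers move at their own pace and stop on an object; the grip force is fixed at half the most. Time passes only in rows, so rows that repeat a pose let the fingers close, or fill a call up. It gives the time, the measured TCP pose, the force, the opening and the grip force at its end, in the units of the state.
- bot.get_state(): the state, without advancing time (a new reading comes with each control period).
- bot.camera(name): name is "scene" or "top"; returns a dict with "color" (384x512x3 uint8, red, green, blue), "mtx" (3x3 intrinsics, pixels), "position" and "rotation" of the camera in the world. Camera axes: x right, y down, z forward; pixel columns grow to the right and rows downward; lengths in m; the calibration is good to about 2 mm. A picture is of the moment at which its call begins. There is no depth.
- bot.finish_job(): hands the job in; it is judged then, once.
The state is a dict: "time": time; "q": joint angles; "dq": joint speeds; "effort": joint torques, N m; "ee_pos": TCP position; "tcp_rot": TCP orientation; "wrist_force": force on the tool from outside, world axes, zero at the start; "torque": the same for the moment, N m; "opening": finger opening in m; "gripper_force": force on a finger pad.
Only numpy, scipy, OpenCV 4.12 (cv2) and the standard library are available. Lean on these libraries where they do the work, as an engineer would, in place of code of your own. Each camera call takes 0.05 s, during which the arm holds its last target. There are 200 camera calls.

## Working session

There is one attempt and no reset: what is moved stays moved. The work goes in short steps, Python scripts to look and compute and a tool call to move; the robot and the scene stay as the last step left them, time stands still between calls to the robot, and variables do not carry over. Pictures are saved under pics/ and viewed, at most 10 in all, crops included, and the job is handed in when it is done.

Besides the shell and the picture viewer there is one more tool, called after "Call:" by a JSON object that holds its "op" and its "data", one argument or row to a line. move_arm: Moves the arm, as the interface text tells. Its arguments: {"type":"object","properties":{"targets":{"type":"array","items":{"type":"number"}},"gripper":{"type":"number"}},"required":["targets"]}

```bash
mkdir -p pics; ls
python3 - <<'E'
from bench import bot
import cv2,pickle
print(bot.get_state()); print(bot.tcp_to_grasp)
for n in("scene","top"):
    c=bot.camera(n); pickle.dump(c,open(f"pics/{n}0.pkl","wb")); cv2.imwrite(f"pics/{n}0.png",c["color"][:,:,::-1]); print(c["mtx"],c["position"],c["rotation"])
E
```

```text
pics
{'time': 0.0, 'q': array([-1.25206854e+00,  8.79461327e-02,  1.37226275e+00, -1.97302453e-05,
        1.68358758e+00, -1.03102967e-01]), 'dq': array([-5.70915670e-04,  1.26147235e-04, -1.67485319e-03, -9.15217058e-04,
        2.36312742e-04,  7.50607677e-06]), 'effort': array([ 2.02226088e-04, -3.40187502e+01, -3.02424610e+01,  7.18014501e-02,
        3.28719697e-02, -1.67616399e-04]), 'ee_pos': array([ 0.22500103, -0.50126487,  0.20430472]), 'tcp_rot': array([-1.09445151e-03,  9.77839322e-01,  2.09353879e-01, -1.28315676e-04]), 'wrist_force': array([-0.48619378, -0.06278683, -0.50663317]), 'torque': array([ 0.01975784, -0.01368275, -0.04328475]), 'gripper_force': 0.0, 'opening': 0.09418950593003024}
-0.0188
[[494.42773868   0.         262.30377881]
 [  0.         494.42773868 189.02186844]
 [  0.           0.           1.        ]] [1.33885451 0.61772899 0.86811951] [-0.17249167  0.35564465  0.82822358 -0.39725207]
[[423.73459178   0.         255.77073027]
 [  0.         423.73459178 196.12306282]
 [  0.           0.           1.        ]] [ 0.34920889 -0.05821756  1.24986922] [ 0.06899443 -0.68211855  0.72384803 -0.0774473 ]
```

View pics/scene0.png

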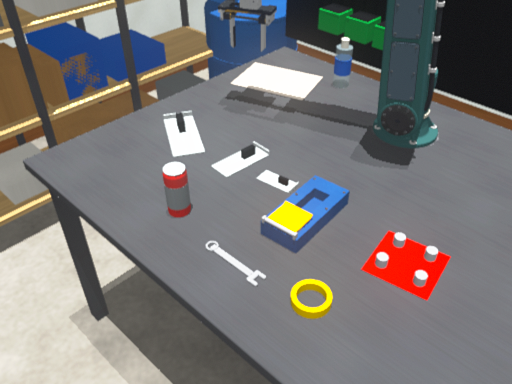

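View pics/top0.png

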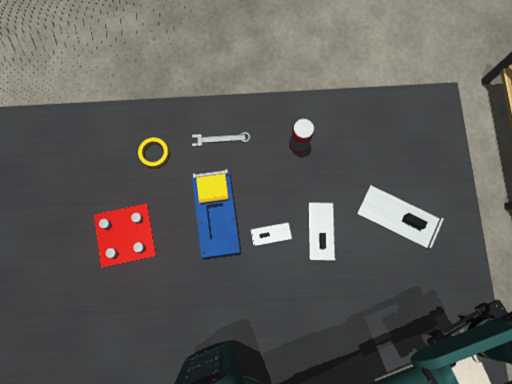

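The scene view shows the blue block (305,212), yellow keeper (290,217) and slugs on the red mat (406,262). The top view shows three cover-like strips: small (270,234), medium (321,231) and large (400,216). At about 339 px/m, the medium one is ~171x74 mm, so it matches the description. Its grip is at (322,241), so its front points up in the image. The keeper is at (212,187).

```bash
cat > h.py <<'E'
import numpy as np,cv2,pickle
from bench import bot
from scipy.spatial.transform import Rotation as R
def rot(q): return R.from_quat([q[1],q[2],q[3],q[0]]).as_matrix()
def ray(c,px,z):
    px=np.atleast_2d(px).astype(float)
    d=np.c_[px,np.ones(len(px))]@np.linalg.inv(c["mtx"]).T@rot(c["rotation"]).T
    p=np.array(c["position"]); return p+d*((z-p[2])/d[:,2])[:,None]
def proj(c,P):
    v=(np.atleast_2d(P)-c["position"])@rot(c["rotation"])@c["mtx"].T; return v[:,:2]/v[:,2:]
def blobs(mask,amin):
    cs,_=cv2.findContours(mask.astype(np.uint8),cv2.RETR_EXTERNAL,cv2.CHAIN_APPROX_NONE)
    return [k for k in cs if cv2.contourArea(k)>=amin]
def rect(c,k,z):   # contour -> world min-area rect at height z (mm,deg)
    w=ray(c,k[:,0],z)[:,:2]*1000; r=cv2.minAreaRect(w.astype(np.float32)); return np.round(r[0],1),np.round(r[1],1),round(r[2],1)
E
python3 - <<'E'
from h import *
c=pickle.load(open("pics/top0.pkl","rb")); s=pickle.load(open("pics/scene0.pkl","rb"))
for c,n in((c,"top"),(s,"scene")):
    hsv=cv2.cvtColor(c["color"],cv2.COLOR_RGB2HSV); H,S,V=cv2.split(hsv)
    print(n)
    for k in blobs((H>100)&(H<130)&(S>120)&(V>60),400):
        m=k.mean((0,1)); 
        if 150<m[0]<350 and 140<m[1]<280: print("blue",rect(c,k,.045))
    for k in blobs((H>22)&(H<35)&(S>150)&(V>120),200): print("yel",k.mean((0,1)),rect(c,k,.055))
    for k in blobs((S<60)&(V>130),20):
        m=k.mean((0,1))
        if n=="top" and 80<m[0]<460 and 110<m[1]<280 or n=="scene" and 100<m[0]<460 and 100<m[1]<300: print("white",m.round(1),cv2.contourArea(k),*rect(c,k,.029 if cv2.contourArea(k)<300 else .004))
    for k in blobs((V<25),15):
        m=k.mean((0,1))
        if n=="top" and 230<m[0]<440 and 200<m[1]<255: print("black",m.round(1),*rect(c,k,.034))
c=pickle.load(open("pics/top0.pkl","rb"))
a=cv2.resize(c["color"][160:270,185:345],None,fx=4.5,fy=4.5,interpolation=2)
cv2.imwrite("pics/crop0.png",a[:,:,::-1])
E
```

```text
top
blue (array([558.4,  38.7]), array([240.8, 112.1]), 4.6)
yel [211.66 187.13] (array([633.9,  45.2]), array([72.9, 84.4]), 4.6)
yel [152.51219512 151.42682927] (array([753.7, 215.2]), array([85.3, 86.8]), 89.0)
white [110.1 252.8] 54.5 [464.3 345.3] [23.4 22.7] 86.6
white [138. 247.] 55.0 [476.7 265.5] [23.4 22.9] 86.6
white [270.8 233.7] 620.5 [ 495.3 -118.8] [ 50.9 115.6] 7.2
white [103.5 223.1] 54.0 [552.1 364.9] [23.5 25.8] 44.0
white [135.8 217.2] 53.5 [564.1 270.9] [23.2 24.1] 89.8
white [321.2 231.1] 1371.5 [ 495.5 -269.9] [ 75.9 171.9] 85.1
white [402.1 218. ] 2511.0 [ 524.3 -505.6] [238.9 103.1] 60.8
white [210.  173.2] 71.0 [683.9  51. ] [ 12.6 102.3] 4.3
white [217.8 138.3] 292.0 [790.   15.2] [173.2  35.9] 89.1
white [303.5 127.9] 283.0 [ 809.2 -238.8] [58.4 58.1] 86.7
black [411.7 222.8] [ 499.2 -531.4] [60.3 23.7] 47.8
scene
blue (array([558.7,  49.1]), array([240.9, 130.4]), 4.6)
yel [310.82051282 298.26495726] (array([789.9, 241.8]), array([101.5,  85.1]), 40.8)
yel [290.15555556 216.13333333] (array([628.4,  43.9]), array([79.1, 86. ]), 6.7)
white [310.4 298.1] 28
[... 373 characters left out ...]
8
white [309.2 270.3] 527.5 [688.  174.8] [236.5  93.7] 78.8
white [322.2 234.4] 72.0 [602.5 128.9] [73.3 26.9] 5.5
white [389.5 233.5] 322.0 [476.2 232.4] [101.3 116.3] 89.5
white [104.4 256.2] 1529.5 [ 973.8 -247.3] [268.3  87.1] 69.8
white [456.4 217.7] 22.0 [320.3 334.8] [36.3 12.1] 86.4
white [351.1 217.2] 319.0 [478.2 135.5] [107.1  87.4] 6.6
white [453.7 175.8] 103.0 [158.4 247.5] [94.7 41.8] 86.2
white [369.4 169.3] 129.5 [302.4  56.5] [ 45.4 101.8] 37.6
white [323.1 152.9] 20.0 [324.5 -88.7] [20.9 46.8] 3.6
white [437.5 120.9] 99.0 [-74.3  60.5] [62.8 84. ] 82.1
white [262.9 112.3] 91.5 [ 266.2 -391.8] [54.4 94. ] 17.5
white [225.5 187.4] 27092.0 [ 377.5 -389.8] [1393.3  738.9] 22.8
```

View pics/crop0.png

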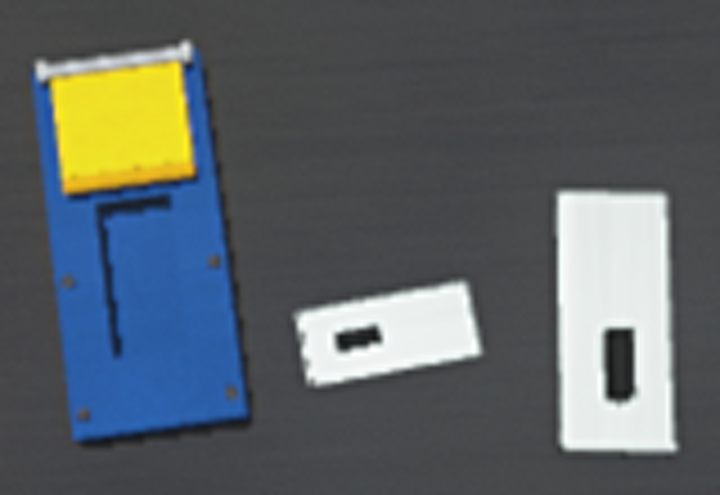

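The crop confirms the medium strip, with its grip at crop (620,365) near the rear and its front edge up, as the cover. Block is at (558,39) mm with yaw 4.6°, cover at (495,-270) with yaw -4.9°, and slugs B (477,265) and D (564,271) are the nearest.

```bash
cat >> h.py <<'E'
def row(x,y,z,yaw,st=None):  # target TCP (mm, deg yaw of tool x) -> tool-axes shift cm, turn deg
    st=st or bot.get_state(); R0=rot(st["tcp_rot"])
    d=R0.T@(np.array([x,y,z])/1000-st["ee_pos"])*100
    T=R.from_euler("z",yaw,degrees=True).as_matrix()@np.diag([1.,-1,-1])
    return np.round(d,2),np.round(R.from_matrix(R0.T@T).as_rotvec(degrees=True),1)
def blk(u,v): # block coords mm -> world mm
    a=np.radians(4.7); return 558.4+u*np.cos(a)-v*np.sin(a), 38.7+u*np.sin(a)+v*np.cos(a)
E
python3 -c "
from h import *
print(row(477,265,90,4.7)); print(blk(-22,0),blk(-46,0),blk(1,0))"
```

```text
(array([ 54.36, -59.58,  11.57]), array([-0.1,  0. , 19.5]))
(np.float64(536.4739774900032), np.float64(36.897352810139104)) (np.float64(512.5546802063703), np.float64(34.93082860301812)) (np.float64(559.396637386818), np.float64(38.78193850863004))
```

Call:
{"op": "move_arm", "data": {
  "targets": [27.2, -29.8, 3, 0, 0, 19.5, 27.2, -29.8, 3, 0, 0, 19.5, 27.2, -29.8, 3, 0, 0, 19.5, 27.2, -29.8, 3, 0, 0, 19.5, 27.2, -29.8, 3, 0, 0, 19.5, 27.2, -29.8, 3, 0, 0, 19.5, 27.2, -29.8, 3, 0, 0, 19.5, 27.2, -29.8, 3, 0, 0, 19.5, 27.2, -29.8, 3, 0, 0, 19.5, 27.2, -29.8, 3, 0, 0, 19.5],
  "gripper": 0.55
}}

```text
time: 0.93
ee_pos: [0.3512, -0.1155, 0.1749]
tcp_rot: [-0.001, 0.999, 0.042, 0.0]
wrist_force: [-0.3, -0.3, -0.5]
opening: 0.0516
gripper_force: 0.0
```

```bash
python3 -c "
from h import *
s=bot.get_state();print(s['time'],s['ee_pos'],s['opening'],row(477,265,70,4.7))"
```

```text
0.9333 [ 0.35124131 -0.1155084   0.1749264 ] 0.051612128881200744 (array([ 15.69, -36.87,  10.53]), array([-0.1, -0. ,  0.1]))
```

Call:
{"op": "move_arm", "data": {
  "targets": [15.7, -36.9, 10.5, 0, 0, 0, 15.7, -36.9, 10.5, 0, 0, 0, 15.7, -36.9, 10.5, 0, 0, 0, 15.7, -36.9, 10.5, 0, 0, 0, 15.7, -36.9, 10.5, 0, 0, 0, 15.7, -36.9, 10.5, 0, 0, 0, 15.7, -36.9, 10.5, 0, 0, 0, 15.7, -36.9, 10.5, 0, 0, 0, 15.7, -36.9, 10.5, 0, 0, 0, 15.7, -36.9, 10.5, 0, 0, 0]
}}

```text
time: 1.77
ee_pos: [0.4775, 0.2642, 0.0692]
tcp_rot: [0.0, 0.999, 0.041, -0.001]
wrist_force: [0.4, -1.0, 0.2]
opening: 0.0517
gripper_force: 0.0
```

```bash
python3 -c "
from h import *
s=bot.get_state();print(s['time'],s['ee_pos'],s['opening'],row(477,265,15,4.7))
c=bot.camera('scene');p=proj(c,[.477,.265,.029])[0];print(p);x,y=p.astype(int)
a=cv2.resize(c['color'][y-60:y+60,x-80:x+80],None,fx=4,fy=4);cv2.imwrite('pics/s1.png',a[:,:,::-1])"
```

```text
1.7667 [0.47747219 0.2641687  0.06916826] 0.05172237326560731 (array([-0.03, -0.09,  5.42]), array([0. , 0.1, 0. ]))
[399.48318344 235.60288617]
```

View pics/s1.png

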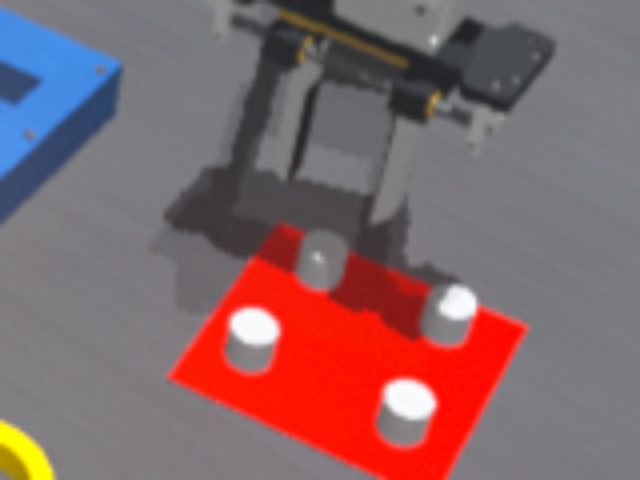

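The slug's top is at crop (322,243), which matches the prediction (320,240), and the open fingers straddle it. Descending.

Call:
{"op": "move_arm", "data": {
  "targets": [0, -0.1, 2.7, 0, 0, 0, 0, -0.1, 4.6, 0, 0, 0, 0, -0.1, 5.4, 0, 0, 0, 0, -0.1, 5.4, 0, 0, 0, 0, -0.1, 5.4, 0, 0, 0, 0, -0.1, 5.4, 0, 0, 0, 0, -0.1, 5.4, 0, 0, 0, 0, -0.1, 5.4, 0, 0, 0, 0, -0.1, 5.4, 0, 0, 0, 0, -0.1, 5.4, 0, 0, 0]
}}

```text
time: 2.65
ee_pos: [0.4781, 0.263, 0.0172]
tcp_rot: [-0.0, 0.999, 0.041, 0.001]
wrist_force: [-0.3, -0.1, -0.2]
opening: 0.0518
gripper_force: 0.0
```

Call:
{"op": "move_arm", "data": {
  "targets": [0, 0, 0, 0, 0, 0, 0, 0, 0, 0, 0, 0, 0, 0, 0, 0, 0, 0, 0, 0, 0, 0, 0, 0, 0, 0, 0, 0, 0, 0, 0, 0, 0, 0, 0, 0, 0, 0, 0, 0, 0, 0, 0, 0, 0, 0, 0, 0, 0, 0, 0, 0, 0, 0, 0, 0, -8, 0, 0, 0],
  "gripper": 0.15
}}

```text
time: 3.48
ee_pos: [0.4709, 0.2598, 0.049]
tcp_rot: [0.004, 0.999, 0.041, -0.009]
wrist_force: [-0.7, -0.6, -2.3]
opening: 0.0272
gripper_force: 30.0
```

```bash
python3 -c "
from h import *
s=bot.get_state();print(s['ee_pos'],s['opening'],s['gripper_force'])
x,y=blk(-45,0)
print(row(477,265,100,4.7),row(x,y,90,4.7),row(x,y,47,4.7))"
```

```text
[0.47085651 0.25976502 0.0489754 ] 0.027226911314204613 29.999447464942932
(array([ 0.56, -0.44, -5.12]), array([ 0.4,  1.1, -0. ])) (array([ 2.35, 22.78, -3.99]), array([ 0.4,  1.1, -0. ])) (array([ 2.43, 22.75,  0.31]), array([ 0.4,  1.1, -0. ]))
```

Call:
{"op": "move_arm", "data": {
  "targets": [0, 0, -3.5, 0, 0, 0, 0.3, 4, -3.5, 0, 0, 0, 0.6, 8, -3.5, 0, 0, 0, 0.9, 12, -3.5, 0, 0, 0, 1.2, 16, -3.5, 0, 0, 0, 1.5, 20, -3.5, 0, 0, 0, 1.7, 23.1, -3.5, 0, 0, 0, 1.7, 23.1, -3.5, 0, 0, 0, 1.7, 23.1, -3.5, 0, 0, 0, 1.7, 23.1, -3.5, 0, 0, 0]
}}

```text
time: 4.32
ee_pos: [0.513, 0.0343, 0.0927]
tcp_rot: [-0.0, 0.999, 0.04, -0.001]
wrist_force: [0.5, -0.8, -1.9]
opening: 0.0273
gripper_force: 30.0
```

```bash
python3 -c "
from h import *
s=bot.get_state();print(s['ee_pos'],s['opening'],s['gripper_force'])
x,y=blk(-46,0)
print(x,y,row(x,y,47,4.7))
c=bot.camera('scene');p=proj(c,[x/1000,y/1000,.045])[0];x,y=p.astype(int)
a=cv2.resize(c['color'][y-60:y+60,x-60:x+100],None,fx=4,fy=4);cv2.imwrite('pics/s2.png',a[:,:,::-1])"
```

```text
[0.51299011 0.03432067 0.09265976] 0.02727608336338655 29.999596774578094
512.5546802063703 34.93082860301812 (array([-0.03, -0.06,  4.57]), array([-0. ,  0.1, -0.1]))
```

View pics/s2.png

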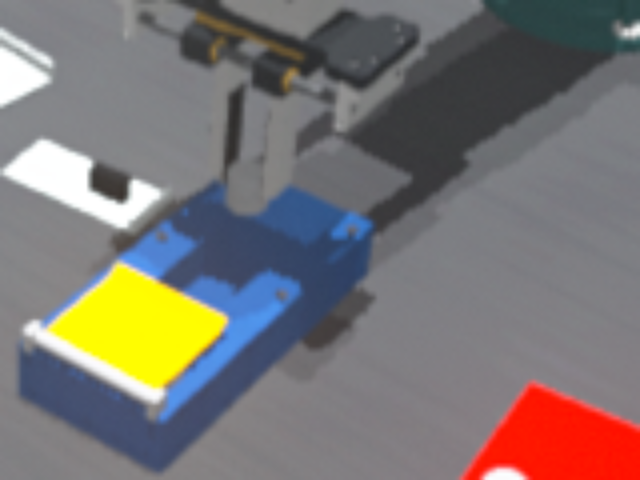

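The slug (crop 247,185) is gripped and hangs over the rear half of the pocket. Lowering and releasing.

Call:
{"op": "move_arm", "data": {
  "targets": [0, 0, 2, 0, 0, 0, 0, 0, 3.5, 0, 0, 0, 0, 0, 4.5, 0, 0, 0, 0, 0, 4.5, 0, 0, 0, 0, 0, 4.5, 0, 0, 0, 0, 0, 4.5, 0, 0, 0, 0, 0, 4.5, 0, 0, 0, 0, 0, 4.5, 0, 0, 0, 0, 0, 4.5, 0, 0, 0, 0, 0, 4.5, 0, 0, 0]
}}

```text
time: 5.2
ee_pos: [0.5138, 0.034, 0.0487]
tcp_rot: [0.0, 0.999, 0.041, 0.001]
wrist_force: [-0.1, -0.5, -1.9]
opening: 0.0273
gripper_force: 30.0
```

Call:
{"op": "move_arm", "data": {
  "targets": [0, 0, 0, 0, 0, 0, 0, 0, 0, 0, 0, 0, 0, 0, 0, 0, 0, 0, 0, 0, 0, 0, 0, 0, 0, 0, 0, 0, 0, 0, 0, 0, 0, 0, 0, 0, 0, 0, -2, 0, 0, 0, 0, 0, -4, 0, 0, 0, 0, 0, -5, 0, 0, 0, 0, 0, -5, 0, 0, 0],
  "gripper": 0.5
}}

```text
time: 6.03
ee_pos: [0.5155, 0.034, 0.1012]
tcp_rot: [0.0, 0.999, 0.041, 0.003]
wrist_force: [0.6, 0.5, 0.0]
opening: 0.0468
gripper_force: 0.0
```

```bash
python3 -c "
from h import *
s=bot.get_state();print(s['ee_pos'],s['opening'],s['gripper_force'])
print(row(564,270.5,97,4.7),row(564,270.5,60,4.7))"
```

```text
[0.51553982 0.03403126 0.10123235] 0.046807297598010784 0.0
(array([  6.75, -23.17,   0.45]), array([ 0. , -0.4, -0. ])) (array([  6.73, -23.18,   4.15]), array([ 0. , -0.4, -0. ]))
```

Call:
{"op": "move_arm", "data": {
  "targets": [1.2, -4, 0, 0, 0, 0, 2.4, -8, 0, 0, 0, 0, 3.6, -12, 0, 0, 0, 0, 4.8, -16, 0, 0, 0, 0, 5.9, -20, 1, 0, 0, 0, 6.8, -23.2, 3, 0, 0, 0, 6.8, -23.2, 4, 0, 0, 0, 6.8, -23.2, 4, 0, 0, 0, 6.8, -23.2, 4, 0, 0, 0, 6.8, -23.2, 4, 0, 0, 0]
}}

```text
time: 6.87
ee_pos: [0.5624, 0.2696, 0.0583]
tcp_rot: [0.0, 0.999, 0.04, -0.0]
wrist_force: [-0.8, -0.4, 0.0]
opening: 0.0472
gripper_force: 0.0
```

```bash
python3 -c "
from h import *
s=bot.get_state();print(s['ee_pos'],row(564,270.5,16.5,4.7))
c=bot.camera('top');pickle.dump(c,open('pics/t3.pkl','wb'))
p=proj(c,[.525,.035,.045])[0];x,y=p.astype(int)
a=cv2.resize(c['color'][y-50:y+50,x-100:x+40],None,fx=5,fy=5);cv2.imwrite('pics/s3.png',a[:,:,::-1])"
```

```text
[0.56243441 0.26959846 0.05827675] (array([ 0.16, -0.08,  4.18]), array([ 0. ,  0. , -0.1]))
```

View pics/s3.png

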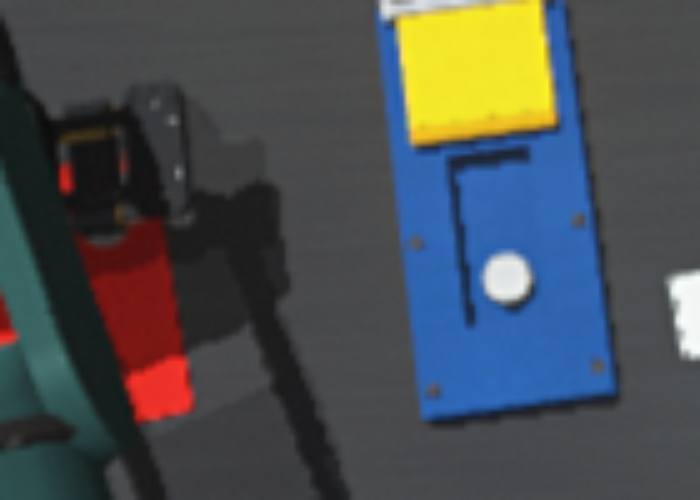

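Slug 1 stands upright in the rear of the pocket, at crop (508,278). Taking slug D next.

Call:
{"op": "move_arm", "data": {
  "targets": [0.2, -0.1, 2.5, 0, 0, 0, 0.2, -0.1, 4.1, 0, 0, 0, 0.2, -0.1, 4.1, 0, 0, 0, 0.2, -0.1, 4.1, 0, 0, 0, 0.2, -0.1, 4.1, 0, 0, 0, 0.2, -0.1, 4.1, 0, 0, 0, 0.2, -0.1, 4.1, 0, 0, 0, 0.2, -0.1, 4.1, 0, 0, 0, 0.2, -0.1, 4.1, 0, 0, 0, 0.2, -0.1, 4.1, 0, 0, 0]
}}

```text
time: 7.75
ee_pos: [0.5644, 0.2722, 0.0175]
tcp_rot: [-0.0, 0.999, 0.041, 0.0]
wrist_force: [-0.2, -0.2, -0.5]
opening: 0.0469
gripper_force: 0.0
```

Call:
{"op": "move_arm", "data": {
  "targets": [0, 0, 0, 0, 0, 0, 0, 0, 0, 0, 0, 0, 0, 0, 0, 0, 0, 0, 0, 0, 0, 0, 0, 0, 0, 0, 0, 0, 0, 0, 0, 0, 0, 0, 0, 0, 0, 0, 0, 0, 0, 0, 0, 0, -3, 0, 0, 0, 0, 0, -6, 0, 0, 0, 0, 0, -8, 0, 0, 0],
  "gripper": 0.15
}}

```text
time: 8.58
ee_pos: [0.5648, 0.2721, 0.0991]
tcp_rot: [-0.0, 0.999, 0.041, 0.001]
wrist_force: [-0.2, -0.6, 0.2]
opening: 0.0274
gripper_force: 30.0
```

```bash
python3 -c "
from h import *
s=bot.get_state();print(s['ee_pos'],s['opening'],s['gripper_force'])
x,y=blk(2,0)
print(x,y,row(x,y,93,4.7))"
```

```text
[0.56476668 0.27212734 0.09913675] 0.02737715207427309 29.999690651893616
560.393274773636 38.86387701726009 (array([-2.33, 23.21,  0.61]), array([-0. , -0.1, -0. ]))
```

Call:
{"op": "move_arm", "data": {
  "targets": [-0.4, 4, 0, 0, 0, 0, -0.8, 8, 0, 0, 0, 0, -1.2, 12, 0, 0, 0, 0, -1.6, 16, 0, 0, 0, 0, -2, 20, 0, 0, 0, 0, -2.3, 23.2, 0.5, 0, 0, 0, -2.3, 23.2, 0.5, 0, 0, 0, -2.3, 23.2, 0.5, 0, 0, 0, -2.3, 23.2, 0.5, 0, 0, 0, -2.3, 23.2, 0.5, 0, 0, 0]
}}

```text
time: 9.42
ee_pos: [0.5602, 0.0401, 0.0921]
tcp_rot: [-0.0, 0.999, 0.041, -0.0]
wrist_force: [0.1, -0.3, -1.0]
opening: 0.0271
gripper_force: 30.0
```

```bash
python3 -c "
from h import *
s=bot.get_state();print(s['ee_pos'],s['opening'],s['gripper_force'],s['wrist_force'])
x,y=blk(2,0)
print(x,y,row(x,y,48,4.7))"
```

```text
[0.56020946 0.04013451 0.09209006] 0.027102156811761566 29.999663829803467 [ 0.11203827 -0.30640731 -0.96867776]
560.393274773636 38.86387701726009 (array([0.01, 0.13, 4.41]), array([-0.,  0.,  0.]))
```

Call:
{"op": "move_arm", "data": {
  "targets": [0, 0.1, 2, 0, 0, 0, 0, 0.1, 3.5, 0, 0, 0, 0, 0.1, 4.4, 0, 0, 0, 0, 0.1, 4.4, 0, 0, 0, 0, 0.1, 4.4, 0, 0, 0, 0, 0.1, 4.4, 0, 0, 0, 0, 0.1, 4.4, 0, 0, 0, 0, 0.1, 4.4, 0, 0, 0, 0, 0.1, 4.4, 0, 0, 0, 0, 0.1, 4.4, 0, 0, 0]
}}

```text
time: 10.25
ee_pos: [0.5606, 0.0379, 0.0487]
tcp_rot: [0.0, 0.999, 0.041, 0.001]
wrist_force: [0.3, -0.0, -0.2]
opening: 0.0273
gripper_force: 30.0
```

Call:
{"op": "move_arm", "data": {
  "targets": [0, 0, 0, 0, 0, 0, 0, 0, 0, 0, 0, 0, 0, 0, 0, 0, 0, 0, 0, 0, 0, 0, 0, 0, 0, 0, 0, 0, 0, 0, 0, 0, 0, 0, 0, 0, 0, 0, -3, 0, 0, 0, 0, 0, -6, 0, 0, 0, 0, 0, -9, 0, 0, 0, 0, 0, -10, 0, 0, 0],
  "gripper": 0.5
}}

```text
time: 11.08
ee_pos: [0.5628, 0.0379, 0.1536]
tcp_rot: [0.0, 0.999, 0.041, 0.004]
wrist_force: [0.6, 0.2, 1.1]
opening: 0.0468
gripper_force: 0.0
```

```bash
python3 -c "
from h import *
s=bot.get_state();print(s['time'],s['ee_pos'],s['opening'],s['gripper_force'])
print(row(466,-267.5,147,-4.9))"
```

```text
11.0833 [0.56278131 0.03789994 0.15357059] 0.04679076511287512 0.0
(array([-12.14,  29.65,   0.58]), array([ 0. , -0.5,  9.6]))
```

Call:
{"op": "move_arm", "data": {
  "targets": [-1.5, 3.7, 0, 0, 0, 3, -3, 7.4, 0, 0, 0, 6, -4.5, 11.1, 0, 0, 0, 9.6, -6, 14.8, 0, 0, 0, 9.6, -7.5, 18.5, 0, 0, 0, 9.6, -9, 22.2, 0, 0, 0, 9.6, -10.5, 25.9, 0, 0, 0, 9.6, -11.8, 29.6, 1, 0, 0, 9.6, -11.8, 29.6, 3, 0, 0, 9.6, -11.8, 29.6, 3, 0, 0, 9.6],
  "gripper": 0.45
}}

```text
time: 11.92
ee_pos: [0.4636, -0.2672, 0.1133]
tcp_rot: [-0.002, 0.999, -0.045, -0.003]
wrist_force: [-1.4, 0.6, -1.4]
opening: 0.0422
gripper_force: 0.0
```

```bash
python3 -c "
from h import *
s=bot.get_state();print(s['time'],s['ee_pos'],s['opening'],s['tcp_rot'])
c0=pickle.load(open('pics/top0.pkl','rb'));a0=c0['color']
V=a0.max(2);m=(V<70);m[:,:312]=0;m[:,333:]=0;m[:215]=0;m[256:]=0
for k in blobs(m,10): print('grip',k.mean((0,1)),rect(c0,k,.034),rect(c0,k,.02))
c=bot.camera('top');t=c['color'];cv2.imwrite('pics/x.png',t)
H,S,V=cv2.split(cv2.cvtColor(t,cv2.COLOR_RGB2HSV))
for k in blobs((S<60)&(V>150),40):
  m=k.mean((0,1))
  if 195<m[0]<245 and 195<m[1]<260: print('slug in pocket',m,rect(c,k,.039))
c=bot.camera('scene');p=proj(c,[.466,-.267,.034])[0];q=proj(c,[.53,.035,.045])[0];print(p,q)
f=lambda p:cv2.resize(c['color'][int(p[1])-40:int(p[1])+40,int(p[0])-50:int(p[0])+50],None,fx=4,fy=4)
cv2.imwrite('pics/s4.png',np.hstack([f(p),f(q)])[:,:,::-1])"
```

```text
11.9167 [ 0.463608   -0.26715394  0.11329197] 0.042236159326595246 [-0.00230805  0.99897008 -0.04518094 -0.00348477]
grip [322.37142857 240.28571429] (array([ 463.4, -264.1]), array([14.4, 43.4]), 84.8) (array([ 464.8, -266.5]), array([14.6, 43.9]), 84.8)
slug in pocket [217.84 229.16] (array([513.6,  33.6]), array([23. , 23.3]), 87.5)
slug in pocket [215.84 213.12] (array([560.5,  37.4]), array([23.2, 23.7]), 87.6)
[247.38871831 147.54859883] [312.42343614 198.85484254]
```

View pics/s4.png

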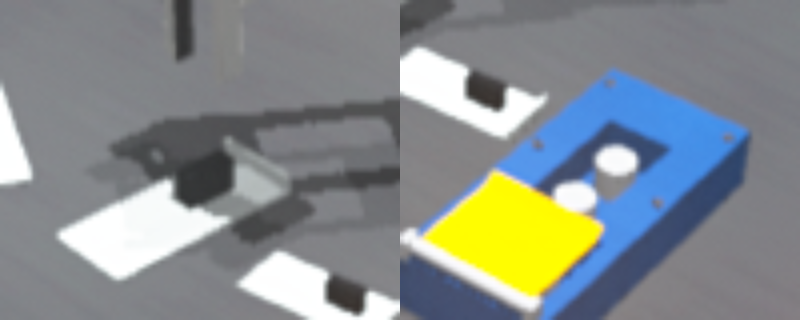

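Both slugs stand in the pocket, crop (617,163) and (573,197). The fingers are above the cover's grip at crop (205,178). Grip measured at (464,-265.5), which agrees with the cover centre less 30 mm.

```bash
python3 -c "
from h import *
print(bot.get_state()['ee_pos'],row(464.5,-266,6.5,-4.9))"
```

```text
[ 0.4658548  -0.26588167  0.11657225] (array([-0.1 ,  0.05, 11.01]), array([-0.1,  0.2, -0.1]))
```

Call:
{"op": "move_arm", "data": {
  "targets": [-0.1, 0, 3, 0, 0, 0, -0.1, 0, 6, 0, 0, 0, -0.1, 0, 8.5, 0, 0, 0, -0.1, 0, 10, 0, 0, 0, -0.1, 0, 10.9, 0, 0, 0, -0.1, 0, 10.9, 0, 0, 0, -0.1, 0, 10.9, 0, 0, 0, -0.1, 0, 10.9, 0, 0, 0, -0.1, 0, 10.9, 0, 0, 0, -0.1, 0, 10.9, 0, 0, 0]
}}

```text
time: 12.85
ee_pos: [0.4668, -0.2672, 0.0108]
tcp_rot: [0.001, 0.999, -0.043, 0.001]
wrist_force: [-0.5, -0.4, -0.8]
opening: 0.0425
gripper_force: 0.0
```

Call:
{"op": "move_arm", "data": {
  "targets": [0, 0, 0, 0, 0, 0, 0, 0, 0, 0, 0, 0, 0, 0, 0, 0, 0, 0, 0, 0, 0, 0, 0, 0, 0, 0, 0, 0, 0, 0, 0, 0, 0, 0, 0, 0, 0, 0, 0, 0, 0, 0, 0, 0, 0, 0, 0, 0, 0, 0, 0, 0, 0, 0, 0, 0, 0, 0, 0, 0],
  "gripper": 0.0
}}

```text
time: 13.68
ee_pos: [0.4658, -0.2664, 0.0092]
tcp_rot: [-0.0, 0.999, -0.043, 0.0]
wrist_force: [1.0, 1.3, 1.4]
opening: 0.0157
gripper_force: 30.0
```

```bash
python3 -c "
from h import *
s=bot.get_state();print(s['time'],s['ee_pos'],s['opening'],s['tcp_rot'],s['gripper_force'],s['wrist_force'],s['torque'])
print(row(464.5,-266,140,-4.9))"
```

```text
13.6833 [ 0.46578917 -0.26644354  0.00923758] 0.015717926036089142 [-1.12392297e-04  9.99073184e-01 -4.30436921e-02  1.97210103e-06] 29.954456090927124 [0.97909669 1.29132263 1.43239107] [ 0.33970558  0.03509427 -0.04489171]
(array([ -0.13,  -0.04, -13.08]), array([-0.,  0., -0.]))
```

Call:
{"op": "move_arm", "data": {
  "targets": [0, 0, -1, 0, 0, 0, 0, 0, -3, 0, 0, 0, 0, 0, -6, 0, 0, 0, 0, 0, -9, 0, 0, 0, 0, 0, -12, 0, 0, 0, 0, 0, -13, 0, 0, 0, 0, 0, -13, 0, 0, 0, 0, 0, -13, 0, 0, 0, 0, 0, -13, 0, 0, 0, 0, 0, -13, 0, 0, 0]
}}

```text
time: 14.52
ee_pos: [0.4644, -0.2657, 0.1362]
tcp_rot: [-0.001, 0.999, -0.043, -0.002]
wrist_force: [-1.1, -0.1, -1.2]
opening: 0.0156
gripper_force: 29.9
```

```bash
python3 -c "
from h import *
s=bot.get_state();print(s['time'],s['ee_pos'],s['opening'],s['gripper_force'],s['wrist_force'],s['torque'])
a=np.radians(4.6);x=559.2-88*np.cos(a);y=39.5-88*np.sin(a)
print(x,y,row(x,y,110,4.6))
c=bot.camera('scene');p=proj(c,[.49,-.267,.14])[0]
cv2.imwrite('pics/s5.png',cv2.resize(c['color'][int(p[1])-60:int(p[1])+60,int(p[0])-80:int(p[0])+80],None,fx=4,fy=4)[:,:,::-1])"
```

```text
14.5167 [ 0.46441651 -0.26570842  0.13618936] 0.01562364564137523 29.94485467672348 [-1.06832466 -0.12845795 -1.18288396] [ 0.06005897  0.05914969 -0.02229572]
471.4834586958503 32.442494659060415 (array([ -1.85, -29.76,   2.7 ]), array([-0.2,  0.3, -9.5]))
```

View pics/s5.png

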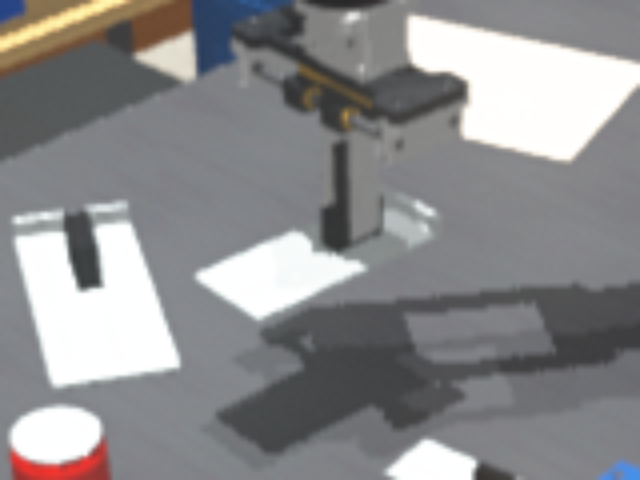

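The cover is held and off the bench, with its front corners at crop (198,275) and (262,318). Carrying it to the block.

Call:
{"op": "move_arm", "data": {
  "targets": [-0.2, -3, 0, 0, 0, -2, -0.4, -6, 0, 0, 0, -4, -0.6, -9.5, 0, 0, 0, -6, -0.8, -13, 0, 0, 0, -8, -1, -16.5, 0, 0, 0, -9.5, -1.2, -20, 0, 0, 0, -9.5, -1.5, -23.5, 0, 0, 0, -9.5, -1.7, -26.5, 1, 0, 0, -9.5, -1.9, -29, 2, 0, 0, -9.5, -1.9, -29.8, 2.5, 0, 0, -9.5]
}}

```text
time: 15.4
ee_pos: [0.4706, 0.0353, 0.1116]
tcp_rot: [-0.001, 0.999, 0.042, -0.002]
wrist_force: [-0.5, -0.2, -1.6]
opening: 0.0158
gripper_force: 29.9
```

Call:
{"op": "move_arm", "data": {
  "targets": [0, 0, 0, 0, 0, 0, 0, 0, 0, 0, 0, 0, 0, 0, 0, 0, 0, 0, 0, 0, 0, 0, 0, 0, 0, 0, 0, 0, 0, 0, 0, 0, 0, 0, 0, 0, 0, 0, 0, 0, 0, 0, 0, 0, 0, 0, 0, 0, 0, 0, 0, 0, 0, 0, 0, 0, 0, 0, 0, 0]
}}

```text
time: 16.23
ee_pos: [0.4725, 0.0319, 0.1142]
tcp_rot: [0.0, 0.999, 0.04, 0.0]
wrist_force: [-0.2, -0.3, -1.7]
opening: 0.0163
gripper_force: 29.9
```

```bash
python3 -c "
from h import *
s=bot.get_state();print(s['time'],s['ee_pos'],s['opening'],s['gripper_force'],s['wrist_force'],s['torque'])
a=np.radians(4.6);x=559.2-88*np.cos(a);y=39.5-88*np.sin(a)
print(x,y,row(x,y,60,4.6))
st=s;R0=rot(st['tcp_rot'])
# cover corners if rigid: cover underside 9.2mm beyond tip; front edge 115 ahead, y +-36
P=lambda dx,dy:st['ee_pos']+R0@np.array([dx,dy,.0052])
for n in('scene','top'):
  c=bot.camera(n);t=c['color'];H,S,V=cv2.split(cv2.cvtColor(t,cv2.COLOR_RGB2HSV))
  print(n,'pred',proj(c,[P(.115,.036),P(.115,-.036)]).round(1).tolist())
  q=proj(c,P(.08,0))[0]
  for k in blobs((S<60)&(V>140),60):
    if cv2.pointPolygonTest(k,tuple(map(float,q)),False)>=0: print(cv2.approxPolyDP(k,3,True)[:,0].tolist(),rect(c,k,P(.08,0)[2]))
"
```

```text
16.2333 [0.47247217 0.03186924 0.11417245] 0.016315578905699086 29.94493693113327 [-0.21387827 -0.34087674 -1.70178274] [-1.29145650e-02  3.14706289e-02 -4.07133961e-05]
471.4834586958503 32.442494659060415 (array([-0.09, -0.07,  5.42]), array([ 0., -0., -0.]))
scene pred [[289.5, 184.9], [313.6, 196.6]]
[[335, 176], [310, 167], [294, 180], [289, 179], [286, 186], [278, 182], [277, 173], [267, 169], [256, 178], [285, 192], [295, 188], [314, 197]] (array([555.5,  -5.2]), array([130.7, 166.3]), 7.7)
top pred [[225.1, 197.5], [199.1, 201.0]]
```

The observed front corner (314,197) matches the prediction (313.6,196.6), so the cover is level. Lowering it onto the block behind the keeper.

Call:
{"op": "move_arm", "data": {
  "targets": [-0.2, -0.1, 1.5, 0, 0, 0, -0.2, -0.1, 3, 0, 0, 0, -0.2, -0.1, 4.5, 0, 0, 0, -0.2, -0.1, 5.3, 0, 0, 0, -0.2, -0.1, 5.6, 0, 0, 0, -0.2, -0.1, 5.6, 0, 0, 0, -0.2, -0.1, 5.6, 0, 0, 0, -0.2, -0.1, 5.6, 0, 0, 0, -0.2, -0.1, 5.6, 0, 0, 0, -0.2, -0.1, 5.6, 0, 0, 0]
}}

```text
time: 17.17
ee_pos: [0.471, 0.0327, 0.059]
tcp_rot: [0.0, 0.999, 0.04, 0.001]
wrist_force: [0.1, -0.5, -1.9]
opening: 0.0156
gripper_force: 29.9
```

Call:
{"op": "move_arm", "data": {
  "targets": [0, 0, 0.05, 0, 0, 0, 0, 0, 0.1, 0, 0, 0, 0, 0, 0.15, 0, 0, 0, 0, 0, 0.2, 0, 0, 0, 0, 0, 0.25, 0, 0, 0, 0, 0, 0.3, 0, 0, 0, 0, 0, 0.3, 0, 0, 0, 0, 0, 0.3, 0, 0, 0, 0, 0, 0.3, 0, 0, 0, 0, 0, 0.3, 0, 0, 0]
}}

```text
time: 18.0
ee_pos: [0.4704, 0.0328, 0.0552]
tcp_rot: [0.0, 0.999, 0.04, 0.0]
wrist_force: [0.2, 0.1, -2.1]
opening: 0.016
gripper_force: 29.9
```

```bash
python3 -c "
from h import *
s=bot.get_state();print(s['time'],s['ee_pos'],s['wrist_force'],s['torque'],s['tcp_rot'])
c=bot.camera('scene');p=proj(c,[.52,.035,.06])[0]
cv2.imwrite('pics/s6.png',cv2.resize(c['color'][int(p[1])-50:int(p[1])+50,int(p[0])-60:int(p[0])+60],None,fx=6,fy=6)[:,:,::-1])"
```

```text
18.0 [0.47041646 0.03277792 0.05515304] [ 0.1899953   0.07885213 -2.10443776] [-0.00423748  0.00890749 -0.00487161] [4.19810241e-05 9.99204838e-01 3.98708928e-02 4.10338335e-05]
```

View pics/s6.png

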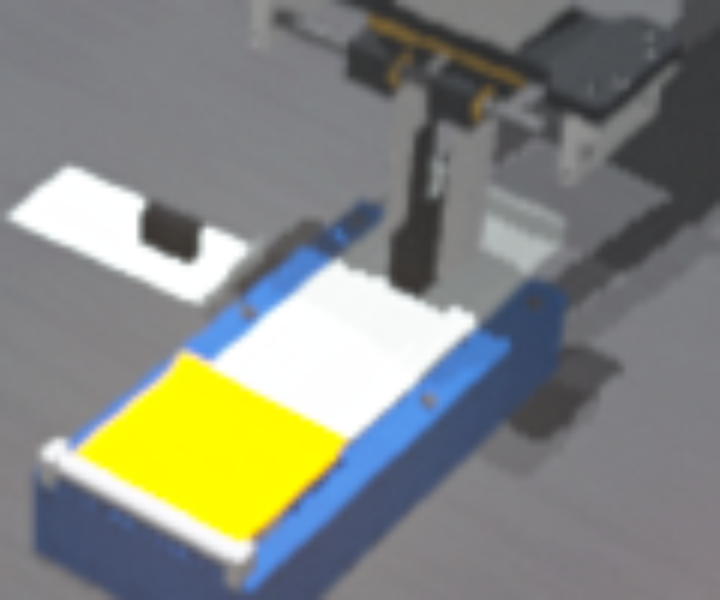

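The cover is centred on and square with the block, its front edge just short of the keeper lip (crop 180,350 to 345,440). It isn't in contact yet, so easing down.

Call:
{"op": "move_arm", "data": {
  "targets": [0, 0, 0.05, 0, 0, 0, 0, 0, 0.1, 0, 0, 0, 0, 0, 0.15, 0, 0, 0, 0, 0, 0.2, 0, 0, 0, 0, 0, 0.2, 0, 0, 0, 0, 0, 0.2, 0, 0, 0, 0, 0, 0.2, 0, 0, 0, 0, 0, 0.2, 0, 0, 0, 0, 0, 0.2, 0, 0, 0, 0, 0, 0.2, 0, 0, 0]
}}

```text
time: 18.88
ee_pos: [0.4705, 0.0327, 0.0542]
tcp_rot: [0.0, 0.999, 0.04, 0.0]
wrist_force: [-3.4, -0.8, 4.2]
opening: 0.0155
gripper_force: 29.9
```

Call:
{"op": "move_arm", "data": {
  "targets": [0.25, 0, 0, 0, 0, 0, 0.5, 0, 0, 0, 0, 0, 0.75, 0, 0, 0, 0, 0, 1, 0, 0, 0, 0, 0, 1.25, 0, 0, 0, 0, 0, 1.5, 0, 0, 0, 0, 0, 1.75, 0, 0, 0, 0, 0, 2, 0, 0, 0, 0, 0, 2.2, 0, 0, 0, 0, 0, 2.2, 0, 0, 0, 0, 0]
}}

```text
time: 19.72
ee_pos: [0.4922, 0.0345, 0.0542]
tcp_rot: [0.0, 0.999, 0.04, -0.0]
wrist_force: [-3.9, 0.4, 5.2]
opening: 0.0161
gripper_force: 29.9
```

Call:
{"op": "move_arm", "data": {
  "targets": [0.25, 0, 0, 0, 0, 0, 0.5, 0, 0, 0, 0, 0, 0.75, 0, 0, 0, 0, 0, 1, 0, 0, 0, 0, 0, 1.25, 0, 0, 0, 0, 0, 1.5, 0, 0, 0, 0, 0, 1.75, 0, 0, 0, 0, 0, 2, 0, 0, 0, 0, 0, 2.1, 0, 0, 0, 0, 0, 2.1, 0, 0, 0, 0, 0]
}}

```text
time: 20.55
ee_pos: [0.513, 0.0362, 0.0542]
tcp_rot: [0.0, 0.999, 0.04, -0.0]
wrist_force: [-5.0, -0.1, 6.4]
opening: 0.0155
gripper_force: 29.9
```

```bash
python3 -c "
from h import *
s=bot.get_state();print(s['time'],s['ee_pos'],s['wrist_force'],s['torque'],s['opening'],s['gripper_force'])
a=np.radians(4.6);d=s['ee_pos'][:2]*1000-[559.2,39.5];print('front edge block x',d@[np.cos(a),np.sin(a)]+115,'lat',d@[-np.sin(a),np.cos(a)],row(0,0,0,4.6)[1])
c=bot.camera('top');t=c['color'];H,S,V=cv2.split(cv2.cvtColor(t,cv2.COLOR_RGB2HSV))
for k in blobs((H>22)&(H<35)&(S>150)&(V>120),200): print('yel',rect(c,k,.055))
c=bot.camera('scene');p=proj(c,[.54,.037,.06])[0]
cv2.imwrite('pics/s7.png',cv2.resize(c['color'][int(p[1])-50:int(p[1])+50,int(p[0])-60:int(p[0])+60],None,fx=6,fy=6)[:,:,::-1])"
```

```text
20.55 [0.51301786 0.036168   0.05419291] [-4.95996257 -0.06308918  6.39238557] [0.08422803 0.6853699  0.01637022] 0.015517003272355657 29.94706481695175
front edge block x 68.69939471116936 lat 0.3824944316694794 [ 0.  0. -0.]
yel (array([651.6,  46.6]), array([37.4, 84.5]), 4.5)
yel (array([752.4, 215.1]), array([85.3, 89.3]), 89.8)
```

View pics/s7.png

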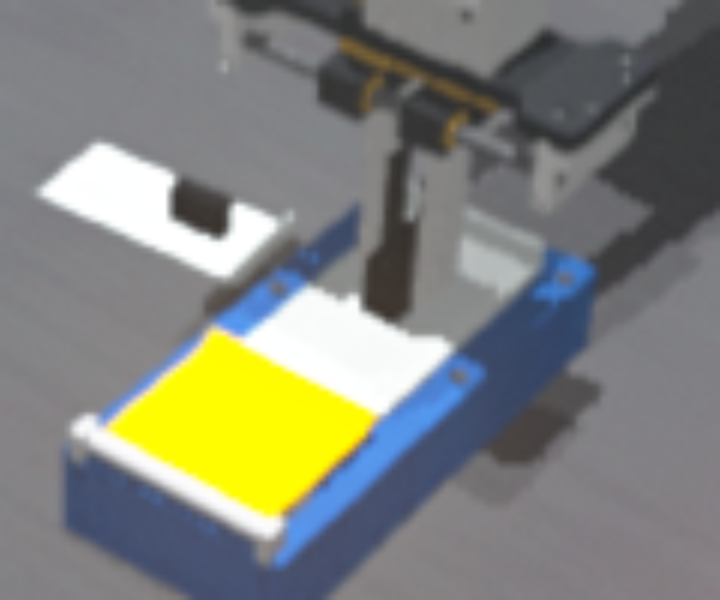

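The cover is about 23 mm under the keeper. The keeper's lip (crop 213,330 to 380,412) and outline haven't changed, so it hasn't lifted. Now pressing firmly.

Call:
{"op": "move_arm", "data": {
  "targets": [0, 0, 0.05, 0, 0, 0, 0, 0, 0.1, 0, 0, 0, 0, 0, 0.15, 0, 0, 0, 0, 0, 0.2, 0, 0, 0, 0, 0, 0.2, 0, 0, 0, 0, 0, 0.2, 0, 0, 0, 0, 0, 0.2, 0, 0, 0, 0, 0, 0.2, 0, 0, 0, 0, 0, 0.2, 0, 0, 0, 0, 0, 0.2, 0, 0, 0]
}}

```text
time: 21.48
ee_pos: [0.5131, 0.0362, 0.0542]
tcp_rot: [0.0, 0.999, 0.04, 0.0]
wrist_force: [-8.5, 0.2, 14.2]
opening: 0.0155
gripper_force: 29.9
```

Call:
{"op": "move_arm", "data": {
  "targets": [0, 0, 0.05, 0, 0, 0, 0, 0, 0.1, 0, 0, 0, 0, 0, 0.15, 0, 0, 0, 0, 0, 0.15, 0, 0, 0, 0, 0, 0.15, 0, 0, 0, 0, 0, 0.15, 0, 0, 0, 0, 0, 0.15, 0, 0, 0, 0, 0, 0.15, 0, 0, 0, 0, 0, 0.15, 0, 0, 0, 0, 0, 0.15, 0, 0, 0]
}}

```text
time: 22.32
ee_pos: [0.5131, 0.0362, 0.0542]
tcp_rot: [0.0, 0.999, 0.04, 0.0]
wrist_force: [-10.5, -1.5, 21.0]
opening: 0.0158
gripper_force: 30.0
```

```bash
python3 -c "
from h import *
s=bot.get_state();print(s['ee_pos'],s['wrist_force'],s['gripper_force'],row(0,0,0,4.6)[1])
if s['wrist_force'][2]>12 and abs(s['ee_pos'][2]-.0542)<.001: print(bot.finish_job())"
```

```text
[0.51308442 0.03615978 0.05416149] [-10.53277219  -1.45189537  20.98877456] 29.950960278511047 [ 0. -0. -0.]
the job is handed in; nothing more can be done
None
```

I handed the job in at about 22 s: two slugs are in the pocket, and the cover is square, about 23 mm under the unlifted keeper by my measurement, still held by its grip and pressed down with about 21 N.

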